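# Raise the soldering screen's sash to the marker

## Task

Push the soldering screen's sliding window up with the fingertips from beneath its lip, until the underside of the lip is level with the pointer of the marker clip on its post, then take the hand away and leave the window standing there. Do not pinch the lip or press on its top, do not move the marker, and leave the board, bottle, spool and screwdriver where they are.

Things in the scene. Friction and masses are not known exactly. Their poses are not given: they have to be found in the camera images.
- screen: Soldering screen, fixed, facing the robot: two aluminium posts (30 mm square, 500 high, centres 380 apart, feet 90 x 50 x 8), the sliding window (sash) between them, a cross bar behind it at 470 to 500 mm, clear side panes running back; open at back and top. Origin on the bench, midway between the posts, in the sash's front plane; x away from the robot through the window, y to the left post, z up.
- sash (a joint): Rise of the sash in m, 0 lowest, 0.27 highest: the lip's underside is 0.030 m + this above the bench. Sash 344 mm wide, 228 high: clear pane, grey frame, the lip across its bottom rail. Counterweights hidden in the posts balance it: it moves only straight up and down, stays where left, and takes about 3 to 5 N plus 12 N per m/s to push up.
- lip_edge (a point): Middle of the front lower edge of the lip, the part to push from beneath. The lip is a steel shelf 240 mm wide, 7 thick, standing 42 mm out from the sash's front plane towards the robot, with a black rubber strip 4 mm thick on top (not to be pressed). Free space below, 100 to 140 mm at the start. A tilted hand put too far under meets the edge with its palm instead of the fingers.
- mark (a point): Tip of the marker's pointer, mid-thickness. The marker is a black plastic clip 18 mm high, about 46 square, clamped round the left post (+y) 210 to 290 mm above the bench; its flat steel pointer, 4 mm thick and 22 deep (screen x -31 to -9 mm), reaches inwards in front of the sash to 134 mm from the screen's middle, just beside the lip's end.
- board: Loose green circuit board 110 x 160 x 6 mm with black components up to 18 mm high, lying on the bench behind the sash. Origin under its middle.
- flux: Loose white bottle, diameter 44 mm, height 100 mm, standing behind the sash at its right. Origin under its middle.
- spool: Loose solder spool, diameter 60 mm, height 46 mm, standing on the bench in front of the screen, to the right. Origin under its middle.
- driver: Loose screwdriver 170 mm long, lying on the bench in front of the screen, to the left. Origin under its middle, x along its blade.

How it is judged:
By the outcome, as a careful person would: the job done as asked, in the order asked, and still so for the second after the job is handed in, with the robot touching nothing.
It also fails if it takes over 48 s, if anything falls off the work surface, if the arm or the gripper's body presses on something with over 40 N, if the wrist force passes 120 N, or if a joint passes its speed limit or range.

## Robot

A 6-joint arm with a two-finger parallel gripper is mounted at the origin on the work surface. World frame = base frame: x ahead of the robot, y to its left, z up, the work surface at z = 0. Lengths are in m, angles in rad, forces in N, time in s.
With the tool pointing down it reaches from about 0.375 to 0.9 m from the base axis. Payload 3.1 kg.
Tool frame: the origin (TCP) lies between the finger pads; the fingertips stand manip.finger_overhang ahead of it and the grasp point (between the pads) lies 5 mm behind it (manip.finger_overhang is the distance from the TCP to the fingertips, in m); z points along the fingers, y is the line along which they close (so a half turn about z gives the same grasp; the last joint's range is limited). The gripper opens to 85 mm and grips with 20 to 120 N. Pads are 22 mm wide; open, the fingers measure 114 mm over their backs; the gripper's body (76 mm by 85 mm) begins 54 mm behind the grasp point. The pads swing forward as they close: fully open they stand 13 mm farther back than shut.
Start: joints at [0.962, 0.527, 1.433, -0, 1.181, -0.178], TCP at [0.261, 0.568, 0.245] pointing down, gripper open.
Joint ranges: [-3.08, 3.08], [-0.75, 2.2], [0.22, 2.44], [-1.43, 4.57], [0, 2.65], [-2.85, 2.85]. Speed limits (rad/s): [2.79, 2.79, 3.14, 3.14, 3.14, 3.14].

## Interface

Orientations are given as a unit quaternion [x, y, z, w].
In Python, from station import manip gives the robot as it stands.
- The arm moves only by the tool drive_tool, never from a script. Its argument "plan" is a list of rows, each a list of 7 numbers: the shift along the tool's x, y, z in m, then the turn, a rotation vector about the tool's x, y, z in degrees, then the opening, from -1 (shut) to 1 (fully open). In form: [[x, y, z, wx, wy, wz, gripper], ...]. A call has 1 to 10 rows; each row shifts and turns the commanded pose from where the row before left it, along the tool's axes as they then stand; what a row does not reach is not made up. A row lasts 1/10 s, in which the tool goes at most 50 mm and 8.59 degrees, less where a joint would pass 70% of its speed; a pose out of reach is approached as far as the arm can. A call is refused whole if a number of a shift passes 0.05 or a number of a turn 8.59, either way. A call with a gripper value outside its range is refused whole. The fingers move at their own pace and stop on an object; "newtons" is the grip in N (left out, the last holds). Time passes only in rows, so rows that do not move let the fingers close. It gives the time, the measured TCP pose, the force, the opening and the grip force at its end, in the units of the state.
- manip.sense(): the state, without advancing time (a new reading comes with each control period).
- manip.snapshot(name): name is "side" or "top"; returns a dict with "image" (400x640x3 uint8, red, green, blue), "z_map" (400x640 float32, m along the optical axis (not along the pixel's ray), 0 where there is no reading), "fov_y" (degrees; the focal length in pixels is half the picture's height over the tangent of half this angle, whatever the lens; pixels are square), "cx", "cy" (the principal point, pixels), "extrinsics" (4x4, takes a point from camera to world coordinates). Camera axes: x right, y up, looking along -z (the intrinsics and any distortion apply to the point x, -y, -z); pixel columns grow to the right and rows downward; lengths in m; the calibration is good to about 2 mm. A picture is of the moment at which its call begins.
- manip.sign_off(): hands the job in; it is judged then, once.
The state is a dict: "t": time; "q": joint angles; "qd": joint speeds; "tau": joint torques, N m; "tcp_pos": TCP position; "tool_rot": TCP orientation; "force": force on the tool from outside, world axes, zero at the start; "ft_torque": the same for the moment, N m; "finger_gap": opening from 0.0 (shut) to 1.0 (fully open); "gripper_force": force on a finger pad.
Only numpy, scipy, OpenCV 4.12 (cv2) and the standard library are available. Lean on these libraries where they do the work, as an engineer would, in place of code of your own. Each camera call takes 0.05 s, during which the arm holds its last target. There are 200 camera calls.

## Working session

There is one attempt and no reset: what is moved stays moved. The work goes in short steps, Python scripts to look and compute and a tool call to move; the robot and the scene stay as the last step left them, time stands still between calls to the robot, and variables do not carry over. Pictures are saved under pics/ and viewed, at most 10 in all, crops included, and the job is handed in when it is done.

Besides the shell and the picture viewer there is one more tool, called after "Request:" as a command line: name --pt "numbers of a row" for each row, then --argument value for the rest. drive_tool: Moves the arm, as the interface text tells. Its arguments: {"type":"object","properties":{"plan":{"type":"array"},"newtons":{"type":"number"}},"required":["plan"]}

```bash
mkdir -p pics; cat > h.py <<'E'
import numpy as np, cv2
from station import manip
from scipy.spatial.transform import Rotation as R
def cam(n):
    s=manip.snapshot(n); s['f']=200/np.tan(np.radians(s['fov_y'])/2); return s
def pts(s):
    v,u=np.mgrid[0:400,0:640]; z=s['z_map']
    P=np.stack([(u-s['cx'])/s['f']*z,-(v-s['cy'])/s['f']*z,-z,np.ones_like(z)],-1)
    return (P@s['extrinsics'].T)[...,:3]
def ray(s,u,v):
    d=np.array([(u-s['cx'])/s['f'],-(v-s['cy'])/s['f'],-1]); E=s['extrinsics']
    return E[:3,3],E[:3,:3]@d
def tri(s1,p1,s2,p2):
    o1,d1=ray(s1,*p1);o2,d2=ray(s2,*p2)
    t=np.linalg.lstsq(np.c_[d1,-d2],o2-o1,rcond=None)[0]
    a,b=o1+t[0]*d1,o2+t[1]*d2; return (a+b)/2,np.linalg.norm(a-b)
E
python3 - <<'E'
from h import *
for n in('side','top'):
    s=cam(n); cv2.imwrite(f'pics/{n}0.png',s['image'][...,::-1]); np.savez(f'pics/{n}0.npz',**s)
    print(n,s['fov_y'],s['cx'],s['cy'],np.round(s['extrinsics'],3).tolist(),[k for k in s])
st=manip.sense(); print(st); print(manip.finger_overhang)
E
```

```text
side 44.89270358797841 320.0698689198165 205.0348558598761 [[-0.229, -0.807, 0.544, 1.24], [0.973, -0.181, 0.141, 0.173], [-0.016, 0.562, 0.827, 1.204], [0.0, 0.0, 0.0, 1.0]] ['image', 'z_map', 'fov_y', 'cx', 'cy', 'extrinsics', 'f']
top 43.871101770006135 322.20883457944774 201.7833365433241 [[-0.029, 0.989, -0.142, 0.397], [-0.999, -0.031, -0.012, 0.0], [-0.016, 0.142, 0.99, 1.308], [0.0, 0.0, 0.0, 1.0]] ['image', 'z_map', 'fov_y', 'cx', 'cy', 'extrinsics', 'f']
{'t': 0.1, 'q': array([ 9.61505351e-01,  5.28348472e-01,  1.43375939e+00, -4.09561938e-05,
        1.18140478e+00, -1.78491656e-01]), 'qd': array([-2.75146999e-04, -2.54922078e-03,  7.63243598e-05,  8.22125859e-04,
       -1.24953593e-03,  5.77753616e-04]), 'tau': array([ 8.56052011e-04, -4.43308032e+01, -1.78585339e+01, -1.81821529e-04,
        3.81815335e-03, -3.42507548e-06]), 'tcp_pos': array([0.2606217 , 0.56739647, 0.24445134]), 'tool_rot': array([ 2.13730159e-01,  9.76892265e-01, -8.93749771e-04, -3.50944179e-04]), 'force': array([-0.03166196, -0.85843044, -0.43978888]), 'ft_torque': array([ 0.01047292, -0.00424575, -0.00072552]), 'gripper_force': 0.0, 'finger_gap': 1.0024449578914265}
0.014
```

View pics/side0.png

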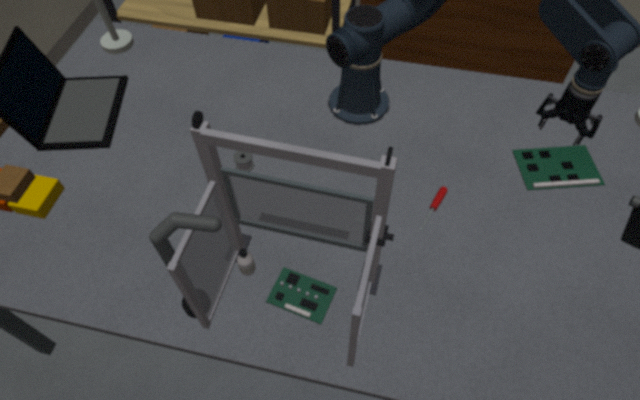

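View pics/top0.png

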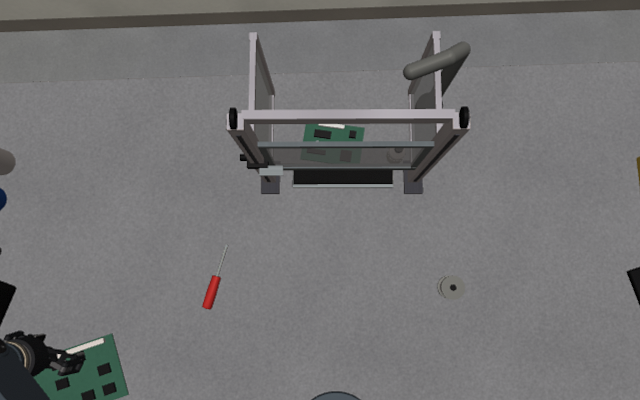

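The side picture looks from behind the screen: sash at about (300,210), marker clip near (388,237). The top picture shows the lip's rubber strip at (343,177), the pointer at (271,170), the driver at (215,280) and the spool at (450,287). I'll enlarge both and sample depths.

```bash
python3 - <<'E'
from h import *
a=dict(np.load('pics/top0.npz'));b=dict(np.load('pics/side0.npz'))
A=cv2.resize(a['image'][90:205,220:480],None,fx=3,fy=3,interpolation=cv2.INTER_CUBIC)
B=cv2.resize(b['image'][160:260,210:410],None,fx=3.9,fy=2.5,interpolation=cv2.INTER_CUBIC)
C=np.zeros((345+250,780,3),np.uint8);C[:345]=A;C[345:,:780]=B
cv2.imwrite('pics/z.png',np.clip(C[...,::-1]*1.4,0,255).astype(np.uint8))
P=pts(a);Q=pts(b)
for u,v in[(343,177),(300,177),(388,177),(343,186),(265,170),(275,170),(282,170),(248,160),(243,158),(270,188),(413,188),(233,117),(464,117),(343,117),(343,168),(343,145),(452,287),(210,295)]:print('top',u,v,P[v,u].round(3))
for u,v in[(388,237),(392,237),(383,238),(370,235),(300,225),(265,218),(345,232),(245,160),(201,132),(388,165)]:print('side',u,v,Q[v,u].round(3))
E
```

```text
top 343 177 [ 0.622 -0.037  0.145]
top 300 177 [0.624 0.065 0.151]
top 388 177 [ 0.617 -0.143  0.15 ]
top 343 186 [ 0.6   -0.036  0.147]
top 265 170 [0.624 0.137 0.241]
top 275 170 [0.623 0.115 0.242]
top 282 170 [0.623 0.099 0.242]
top 248 160 [0.646 0.173 0.248]
top 243 158 [0.651 0.184 0.247]
top 270 188 [0.624 0.153 0.01 ]
top 413 188 [ 0.612 -0.224  0.013]
top 233 117 [0.652 0.151 0.531]
top 464 117 [ 0.639 -0.223  0.531]
top 343 117 [ 0.655 -0.029  0.502]
top 343 168 [ 0.64  -0.037  0.162]
top 343 145 [ 0.643 -0.032  0.362]
top 452 287 [ 0.353 -0.302  0.045]
top 210 295 [0.35  0.308 0.026]
side 388 237 [0.661 0.181 0.244]
side 392 237 [0.658 0.19  0.241]
side 383 238 [0.667 0.17  0.245]
side 370 235 [0.669 0.14  0.25 ]
side 300 225 [ 0.649 -0.033  0.202]
side 265 218 [ 0.644 -0.125  0.193]
side 345 232 [0.652 0.079 0.213]
side 245 160 [ 0.367 -0.29   0.047]
side 201 132 [ 0.659 -0.217  0.499]
side 388 165 [0.671 0.155 0.511]
```

View pics/z.png

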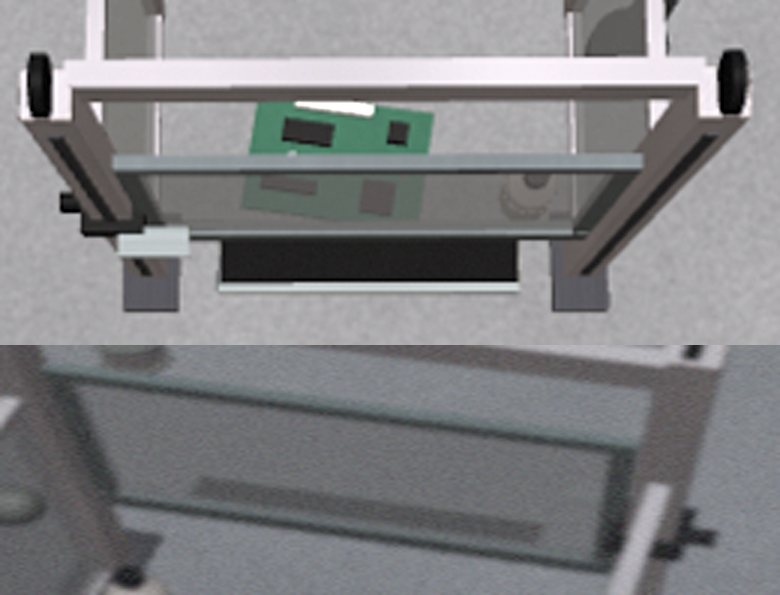

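Screen middle is near (0.643, -0.037), yaw about -2°; the lip underside is about 0.136 and the pointer about 0.24. I'll move in front of the screen and shut the fingers, keeping well back.

Request:
drive_tool --pt "-0.028 -0.034 -0.004 0 0 0 -1" --pt "-0.028 -0.034 -0.004 0 0 0 -1" --pt "-0.028 -0.034 -0.004 0 0 0 -1" --pt "-0.028 -0.034 -0.004 0 0 0 -1" --pt "-0.028 -0.034 -0.004 0 0 0 -1" --pt "-0.028 -0.034 -0.004 0 0 0 -1" --pt "-0.028 -0.034 -0.004 0 0 0 -1" --pt "-0.028 -0.034 -0.004 0 0 0 -1" --pt "-0.028 -0.034 -0.004 0 0 0 -1" --pt "-0.028 -0.034 -0.004 0 0 0 -1" --newtons 30

```text
t: 1.1
tcp_pos: [0.3733, 0.1404, 0.2854]
tool_rot: [0.214, 0.977, -0.0, -0.0]
force: [0.9, -0.3, -0.5]
finger_gap: -0.001
gripper_force: 0.0
```

```bash
cat > log.py <<'E'
from h import *
s=manip.sense(); T=R.from_quat(s['tool_rot']).as_matrix()
with open('fk.txt','a') as f: f.write(' '.join(map(str,[*s['q'],*s['tcp_pos'],*s['tool_rot']]))+'\n')
print('t',round(s['t'],2),'tcp',s['tcp_pos'].round(4),'q',s['q'].round(3),'F',s['force'].round(1),'\nT',T.round(3).tolist())
E
echo "0.961505 0.528348 1.433759 0 1.181405 -0.178492 0.26062 0.56740 0.24445 .21373 .97689 -.00089 -.00035" > fk.txt
python3 log.py
```

```text
t 1.1 tcp [0.3733 0.1404 0.2854] q [ 0.078  0.159  1.908  0.     1.075 -1.063] F [ 0.9 -0.3 -0.5] 
T [[-0.909, 0.417, -0.0], [0.417, 0.909, -0.0], [0.0, -0.0, -1.0]]
```

Request:
drive_tool --pt "-0.03 -0.036 -0.005 0 0 0 -1" --pt "-0.03 -0.036 -0.005 0 0 0 -1" --pt "-0.03 -0.036 -0.005 0 0 0 -1" --pt "-0.03 -0.036 -0.005 0 0 0 -1" --pt "0 0 0 0 0 -7.6 -1" --pt "0 0 0 0 0 -7.6 -1" --pt "0 0 0 0 0 -7.6 -1" --pt "0 0 0 0 -8 0 -1" --pt "0 0 0 0 -8 0 -1"

```text
t: 2.0
tcp_pos: [0.4232, -0.0393, 0.3054]
tool_rot: [0.016, 0.99, -0.003, 0.142]
force: [-0.5, 0.3, 0.4]
finger_gap: -0.001
gripper_force: 0.0
```

```bash
python3 log.py; python3 - <<'E'
from h import *
a=dict(np.load('pics/top0.npz'));P=pts(a)
# rubber strip: mask dark; pointer: box
im=a['image'].astype(int)
m=np.zeros((400,640),bool);m[165:195,285:400]=True;m&=(im.sum(-1)<120)
v,u=np.where(m);print('rubber px',u.min(),u.max(),v.min(),v.max());q=P[m];print(np.median(q,0),len(q))
c=cv2.minAreaRect(np.c_[u,v].astype(np.float32));print(c)
# plane z=0.147 corners
h=np.median(q[:,2])
for uv in cv2.boxPoints(c):
    o,d=ray(a,*uv);print((o+d*(h-o[2])/d[2]).round(4))
m=np.zeros((400,640),bool);m[160:180,255:290]=True;m&=(im.sum(-1)>540)
v,u=np.where(m);print('ptr',u.min(),u.max(),v.min(),v.max(),np.median(P[m],0),len(u),P[m].std(0))
E
```

```text
t 2.0 tcp [ 0.4232 -0.0393  0.3054] q [-0.432  0.06   1.999  0.148  0.825 -2.057] F [-0.5  0.3  0.4] 
T [[-0.959, 0.033, 0.281], [0.031, 0.999, -0.01], [-0.281, -0.001, -0.96]]
rubber px 285 399 169 183
[ 0.62343176 -0.03490628  0.14925474] 1487
((342.0, 175.99998474121094), (13.999998092651367, 113.99998474121094), 90.0)
[0.6447 0.1006 0.1493]
[ 0.636  -0.1702  0.1493]
[ 0.6023 -0.1684  0.1493]
[0.6108 0.1012 0.1493]Traceback (most recent call last):
  File "<stdin>", line 13, in <module>
    return umr_minimum(a, axis, None, out, keepdims, initial, where)
ValueError: zero-size array to reduction operation minimum which has no identity
```

```bash
cat > fk.py <<'E'
from h import *
from scipy.optimize import least_squares
D=np.loadtxt('fk.txt')
Ry=lambda a:R.from_euler('y',a); Rz=lambda a:R.from_euler('z',a)
def fk(p,q):
    h,L1,L2,d,off=p; A=Rz(q[0])
    wr=Ry(q[1]).apply([0,0,L1])+Ry(q[1]+q[2]).apply([0,0,L2])+[0,off,h]
    Rt=A*Ry(q[1]+q[2])*Rz(q[3])*Ry(q[4])*Rz(q[5]+np.pi/2)
    w=A.apply(wr); return w+Rt.apply([0,0,d]),Rt,w
fit=least_squares(lambda p:np.concatenate([fk(p,r[:6])[0]-r[6:9] for r in D]),[.3,.4,.4,.2,.11]);p=fit.x
if __name__=='__main__':
    print(p.round(4),fit.fun.round(4))
    for r in D: print((fk(p,r)[1].inv()*R.from_quat(r[9:13])).magnitude().round(4))
    lo=np.array([-3.08,-.75,.22,-1.43,0,-2.85]);hi=np.array([3.08,2.2,2.44,4.57,2.65,2.85])
    for el in(-40,-30,-20,-10,0,10):
      for z in(.12,.24):
        best=None; sh=np.radians(el)
        zt=np.array([np.cos(sh)*.9994,-.035*np.cos(sh),np.sin(sh)]);y=np.array([.035,.9994,0]);x=np.cross(y,zt)
        G=R.from_matrix(np.c_[x,y,zt]);t=np.array([.61,-.037,z])
        def f(q):
            P,Q,_=fk(p,q);return np.r_[(P-t)*10,(Q.inv()*G).as_rotvec()]
        for q4 in(0,1.57,3.14):
          for q6 in(-2,0,2):
            s=least_squares(f,np.clip([-.3,.3,2,q4,.6,q6],lo+.01,hi-.01),bounds=(lo,hi))
            if s.cost<1e-8: print(el,z,s.x.round(2),'wrist',fk(p,s.x)[2].round(3))
E
python3 fk.py
```

```text
[0.1208 0.6165 0.3275 0.2871 0.1108] [-0.0007 -0.0013 -0.0031  0.0023  0.      0.0013 -0.0003  0.0005  0.0018]Traceback (most recent call last):
  File "fk.py", line 13, in <module>
    for r in D: print((fk(p,r)[1].inv()*R.from_quat(r[9:13])).magnitude().round(4))
                      ^^^^^^^^^^^^^^^^^^^^^^^^^^^^^^^^^^^^^^^^^^^^^^^^^^^^^^^^^
AttributeError: 'float' object has no attribute 'round'
```

```bash
sed -i 's/print((fk(p,r)\(.*\)magnitude().round(4))/print((fk(p,r)\1magnitude())/' fk.py; python3 fk.py | sort -u
```

```text
-30 0.24 [-0.39  0.39  2.41  2.67  0.73  1.75] wrist [ 0.362 -0.028  0.384]
-40 0.24 [-0.36  0.34  2.25  2.42  0.38  2.04] wrist [ 0.39  -0.029  0.425]
2.513390007608873e-16
3.1366863126035047e-16
4.027357393183411e-05
[0.1208 0.6165 0.3275 0.2871 0.1108] [-0.0007 -0.0013 -0.0031  0.0023  0.      0.0013 -0.0003  0.0005  0.0018]
```

```bash
cat > scan.py <<'E'
from fk import *
lo=np.array([-3.08,-.75,.22,-1.43,0,-2.85]);hi=np.array([3.08,2.2,2.44,4.57,2.65,2.85])
def goal(el,yaw,roll):
    return Rz(np.radians(yaw))*Ry(np.radians(90-el))*Rz(np.radians(roll))
def ik(t,G,q0):
    def f(q):
        P,Q,_=fk(p,q);return np.r_[(P-t)*5,(Q.inv()*G).as_rotvec()]
    s=least_squares(f,np.clip(q0,lo+.01,hi-.01),bounds=(lo,hi)); return s.x,s.cost
if __name__=='__main__':
  for yaw in(-50,-25,0,25,50,70):
    for el in(-50,-40,-30,-20,-10):
      t=np.array([.605,-.05,.24]);G=goal(el,yaw,0);sol={}
      for q4 in(.3,1.5,2.8):
        for q6 in(-1.7,1.5):
          q,c=ik(t,G,[-.3-.3*(yaw>20),.4,2,q4,.7,q6])
          if c>1e-7: continue
          q2,c2=ik(t-[0,0,.125],G,q)
          if c2<1e-7 and np.abs(q2-q).max()<1: sol[tuple(q.round(1))]=(q.round(2),q2.round(2),np.minimum(q2-lo,hi-q2).min().round(2),fk(p,q2)[2].round(2))
      for s in sol.values(): print(yaw,el,*s)
E
timeout 500 python3 scan.py
```

```text
-50 -30 [0.07 0.49 2.13 4.45 0.81 0.97] [0.07 0.72 2.28 4.15 0.97 1.44] 0.16 [0.45 0.14 0.26]
-50 -20 [0.1  0.56 2.21 4.27 1.04 1.21] [0.1  0.82 2.34 4.11 1.23 1.59] 0.1 [0.43 0.16 0.21]
-50 -10 [0.13 0.65 2.28 4.18 1.29 1.39] [0.13 0.93 2.37 4.12 1.49 1.71] 0.07 [0.42 0.17 0.16]
-25 -40 [-0.17  0.35  2.21  3.79  0.34  1.13] [-0.17  0.61  2.41  3.44  0.76  1.53] 0.03 [0.41 0.04 0.3 ]
25 -40 [-0.6   0.38  2.15  1.5   0.72  2.41] [-0.6   0.62  2.35  1.96  0.79  1.78] 0.09 [ 0.41 -0.14  0.3 ]
50 -50 [-0.59  0.45  1.85  0.88  0.98  2.69] [-0.59  0.62  2.03  1.13  0.78  2.3 ] 0.41 [ 0.49 -0.19  0.33]
50 -40 [-0.66  0.48  1.94  1.08  1.05  2.45] [-0.66  0.67  2.1   1.31  0.91  2.04] 0.34 [ 0.46 -0.22  0.3 ]
50 -30 [-0.72  0.53  2.02  1.24  1.15  2.23] [-0.72  0.74  2.16  1.42  1.07  1.85] 0.28 [ 0.45 -0.24  0.26]
50 -20 [-0.76  0.59  2.09  1.36  1.29  2.05] [-0.76  0.83  2.2   1.47  1.23  1.69] 0.24 [ 0.43 -0.26  0.21]
50 -10 [-0.79  0.68  2.15  1.43  1.43  1.89] [-0.79  0.92  2.23  1.49  1.4   1.56] 0.21 [ 0.42 -0.27  0.16]
70 -50 [-0.58  0.53  1.67  0.73  1.23  2.56] [-0.58  0.68  1.85  0.84  1.    2.3 ] 0.55 [ 0.54 -0.22  0.33]
70 -40 [-0.64  0.57  1.72  0.86  1.31  2.41] [-0.64  0.73  1.88  0.96  1.12  2.15] 0.56 [ 0.53 -0.26  0.3 ]
70 -30 [-0.69  0.62  1.77  0.98  1.4   2.28] [-0.69  0.79  1.9   1.04  1.24  2.02] 0.54 [ 0.52 -0.28  0.26]
70 -20 [-0.72  0.68  1.81  1.07  1.5   2.17] [-0.72  0.87  1.91  1.1   1.37  1.91] 0.53 [ 0.51 -0.3   0.21]
70 -10 [-0.74  0.75  1.85  1.14  1.61  2.06] [-0.74  0.95  1.92  1.15  1.5   1.82] 0.52 [ 0.51 -0.32  0.16]
```

```bash
cat > sim.py <<'E'
from scan import *
def sim(pos,G,q,rows):
    out=[]
    for k,r in enumerate(rows):
        pos=pos+G.apply(r[:3]); G=G*R.from_rotvec(np.radians(r[3:6])); qn,c=ik(pos,G,q)
        out.append((c,np.minimum(qn-lo,hi-qn).min(),np.abs(qn-q).max())); q=qn
    o=np.array(out);print('pos',pos.round(3),'z',G.apply([0,0,1]).round(3),'q',q.round(2),'cost',o[:,0].max().round(7),'marg',o[:,1].min().round(2),'step',o[:,2].max().round(2),'wrist',fk(p,q)[2].round(2))
    return pos,G,q
def start(): 
    s=manip.sense();return s['tcp_pos'],R.from_quat(s['tool_rot']),s['q']
E
python3 - <<'E'
from sim import *
for yaw in(30,35,40,45):
  for el in(-15,-25):
    for y in(-.05,-.09):
      q,c=ik(np.array([.605,y,.24]),goal(el,yaw,180),[-.7,.6,2.05,1.4,1.1,-1.1]); q2,c2=ik(np.array([.605,y,.11]),goal(el,yaw,180),q)
      print(yaw,el,y,q.round(2),q2.round(2),c<1e-7,c2<1e-7,np.minimum(q2-lo,hi-q2).min().round(2))
a=start()
a=sim(*a,[[0,0,0,0,0,8.5]]*21)
G=a[1]; wz=G.inv().apply([0,0,1]); print('wz',wz.round(3),'worldxyz in tool',G.inv().as_matrix().round(3).tolist())
a=sim(*a,[[0,0,0,*(wz*8)]]*5)
d=a[1].inv().apply(np.array([.52,-.2,.3])-a[0]);print('d',d.round(3))
a=sim(*a,[[*(d/6),0,0,0]]*6)
a=sim(*a,[[0,0,0,0,7.5,0]]*7)
E
```

```text
30 -15 -0.05 [-0.75  0.58  2.38  1.82  1.26 -1.39] [-0.75  0.88  2.44  1.86  1.34 -1.74] True False 0.0
30 -15 -0.09 [-0.82  0.59  2.33  1.73  1.27 -1.34] [-0.82  0.9   2.44  1.84  1.35 -1.76] True False 0.0
30 -25 -0.05 [-0.71  0.48  2.29  1.72  1.04 -1.16] [-0.71  0.78  2.44  1.94  1.16 -1.65] True False 0.0
30 -25 -0.09 [-0.78  0.5   2.24  1.63  1.07 -1.12] [-0.78  0.78  2.39  1.85  1.14 -1.6 ] True True 0.05
35 -15 -0.05 [-0.76  0.59  2.32  1.7   1.27 -1.34] [-0.76  0.9   2.44  1.81  1.35 -1.77] True False 0.0
35 -15 -0.09 [-0.83  0.6   2.26  1.62  1.28 -1.28] [-0.83  0.89  2.37  1.73  1.33 -1.7 ] True True 0.07
35 -25 -0.05 [-0.73  0.5   2.23  1.6   1.08 -1.12] [-0.73  0.78  2.39  1.82  1.14 -1.6 ] True True 0.05
35 -25 -0.09 [-0.79  0.52  2.18  1.52  1.11 -1.08] [-0.79  0.78  2.33  1.72  1.13 -1.53] True True 0.11
40 -15 -0.05 [-0.77  0.6   2.26  1.59  1.29 -1.28] [-0.77  0.89  2.37  1.7   1.32 -1.69] True True 0.07
40 -15 -0.09 [-0.83  0.62  2.2   1.52  1.31 -1.23] [-0.83  0.88  2.3   1.62  1.31 -1.62] True True 0.14
40 -25 -0.05 [-0.73  0.52  2.18  1.49  1.12 -1.08] [-0.73  0
[... 582 characters left out ...]
  0.305] z [ 0.281 -0.01  -0.96 ] q [-0.43  0.06  2.    0.15  0.82  1.06] cost 0.0 marg 0.44 step 0.15 wrist [ 0.34 -0.04  0.58]
wz [ 0.281  0.008 -0.96 ] worldxyz in tool [[0.96, -0.005, 0.281], [-0.007, -1.0, 0.008], [0.281, -0.01, -0.96]]
pos [ 0.423 -0.039  0.305] z [ 0.221  0.173 -0.96 ] q [-0.55  0.1   1.95  0.32  1.    0.17] cost 0.0 marg 0.44 step 0.2 wrist [ 0.36 -0.09  0.58]
d [-0.029  0.185 -0.001]
pos [ 0.52 -0.2   0.3 ] z [ 0.221  0.173 -0.96 ] q [-0.72  0.34  1.63  0.31  1.14  0.04] cost 0.0 marg 0.53 step 0.07 wrist [ 0.46 -0.25  0.58]
pos [ 0.52 -0.2   0.3 ] z [ 0.721  0.592 -0.362] q [-1.1   0.47  2.05  1.18  1.39 -0.96] cost 0.0 marg 0.39 step 0.15 wrist [ 0.31 -0.37  0.4 ]
```

Request:
drive_tool --pt "0 0 0 0 0 8.5 -1" --pt "0 0 0 0 0 8.5 -1" --pt "0 0 0 0 0 8.5 -1" --pt "0 0 0 0 0 8.5 -1" --pt "0 0 0 0 0 8.5 -1" --pt "0 0 0 0 0 8.5 -1" --pt "0 0 0 0 0 8.5 -1" --pt "0 0 0 0 0 8.5 -1" --pt "0 0 0 0 0 8.5 -1" --pt "0 0 0 0 0 8.5 -1"

```text
t: 3.0
tcp_pos: [0.4219, -0.0387, 0.305]
tool_rot: [0.683, 0.717, 0.092, 0.103]
force: [0.2, 0.2, -0.3]
finger_gap: -0.002
gripper_force: 0.0
```

Request:
drive_tool --pt "0 0 0 0 0 8.5 -1" --pt "0 0 0 0 0 8.5 -1" --pt "0 0 0 0 0 8.5 -1" --pt "0 0 0 0 0 8.5 -1" --pt "0 0 0 0 0 8.5 -1" --pt "0 0 0 0 0 8.5 -1" --pt "0 0 0 0 0 8.5 -1" --pt "0 0 0 0 0 8.5 -1" --pt "0 0 0 0 0 8.5 -1" --pt "0 0 0 0 0 8.5 -1"

```text
t: 4.0
tcp_pos: [0.4219, -0.0387, 0.305]
tool_rot: [0.988, 0.067, 0.138, 0.014]
force: [-0.4, -0.5, -0.6]
finger_gap: 0.006
gripper_force: 0.0
```

Request:
drive_tool --pt "0 0 0 0 0 8.5 -1" --pt "0 0 0 2.25 0 -7.7 -1" --pt "0 0 0 2.25 0 -7.7 -1" --pt "0 0 0 2.25 0 -7.7 -1" --pt "0 0 0 2.25 0 -7.7 -1" --pt "0 0 0 2.25 0 -7.7 -1" --pt "0 0 0 0 0 0 -1"

```text
t: 4.7
tcp_pos: [0.4228, -0.0397, 0.3051]
tool_rot: [0.932, 0.336, 0.13, -0.046]
force: [-0.4, -0.4, 0.5]
finger_gap: -0.0
gripper_force: 0.0
```

```bash
python3 log.py
```

```text
t 4.7 tcp [ 0.4228 -0.0397  0.3051] q [-0.54   0.105  1.944  0.306  1.017  0.188] F [-0.4 -0.4  0.5] 
T [[0.741, 0.637, 0.211], [0.614, -0.771, 0.172], [0.272, 0.002, -0.962]]
```

Now translate to the right-hand stand-off and pitch the hand forward.

Request:
drive_tool --pt "-0.005 0.031 0 0 0 0 -1" --pt "-0.005 0.031 0 0 0 0 -1" --pt "-0.005 0.031 0 0 0 0 -1" --pt "-0.005 0.031 0 0 0 0 -1" --pt "-0.005 0.031 0 0 0 0 -1" --pt "-0.005 0.031 0 0 0 0 -1" --pt "0 0 0 0 7 0 -1" --pt "0 0 0 0 7 0 -1" --pt "0 0 0 0 7 0 -1" --pt "0 0 0 0 7 0 -1"

```text
t: 5.7
tcp_pos: [0.5187, -0.2004, 0.2979]
tool_rot: [0.872, 0.313, 0.353, -0.126]
force: [-0.2, -0.3, 0.3]
finger_gap: 0.003
gripper_force: 0.0
```

Request:
drive_tool --pt "0 0 0 0 7 0 -1" --pt "0 0 0 0 7 0 -1" --pt "0 0 0 0 7 0 -1" --pt "0 0 0 0 0 0 -1"

```text
t: 6.1
tcp_pos: [0.5177, -0.201, 0.2949]
tool_rot: [0.796, 0.283, 0.503, -0.184]
force: [0.2, -0.8, -0.7]
finger_gap: -0.001
gripper_force: 0.0
```

```bash
python3 log.py; python3 - <<'E'
from sim import *
print('fit',p.round(4),np.abs(fit.fun).max().round(4))
a=dict(np.load('pics/top0.npz'));P=pts(a)
# lip front steel edge in top image: last bright row per column
g=cv2.cvtColor(a['image'],cv2.COLOR_RGB2GRAY).astype(int)
for u in(300,320,343,365,385):
    print(u,g[166:192,u].tolist())
print('ptr',g[160:180,276].tolist(), g[170,255:300].tolist())
print(np.median(P[168:172,266:281],(0,1)),P[168:172,266:281,2].std())
b=start(); G=b[1]
print(G.inv().as_matrix().round(3).tolist())
for z in(.105,):
  t=np.array([.50,-.12,z]);d=G.inv().apply(t-b[0]);print(d.round(3));b=sim(*b,[[*(d/6),0,0,0]]*6)
  t=np.array([.602,-.06,z]);d=G.inv().apply(t-b[0]);print(d.round(3));b=sim(*b,[[*(d/6),0,0,0]]*6)
  t=np.array([.602,-.06,.24]);d=G.inv().apply(t-b[0]);print(d.round(3));b=sim(*b,[[*(d/6),0,0,0]]*6)
E
```

```text
t 6.1 tcp [ 0.5177 -0.201   0.2949] q [-1.08   0.526  1.883  1.129  1.373 -0.83 ] F [ 0.2 -0.8 -0.7] 
T [[0.333, 0.635, 0.697], [0.265, -0.772, 0.577], [0.905, -0.007, -0.426]]
fit [0.1954 0.5468 0.3379 0.2901 0.1091] 0.0232
300 [86, 108, 69, 34, 25, 21, 23, 22, 22, 22, 24, 22, 23, 23, 22, 23, 22, 13, 97, 140, 149, 104, 117, 129, 128, 123]
320 [86, 107, 65, 34, 24, 22, 22, 22, 22, 22, 23, 22, 21, 24, 23, 23, 20, 10, 133, 149, 150, 104, 113, 125, 124, 125]
343 [84, 102, 62, 34, 26, 21, 22, 22, 24, 24, 22, 20, 22, 23, 24, 23, 21, 12, 130, 145, 147, 101, 109, 117, 118, 121]
365 [85, 103, 64, 34, 24, 21, 23, 21, 22, 22, 23, 21, 22, 23, 23, 22, 20, 9, 132, 148, 148, 101, 110, 122, 121, 122]
385 [93, 106, 62, 30, 24, 21, 22, 24, 21, 22, 22, 23, 22, 22, 24, 23, 21, 11, 133, 151, 149, 93, 110, 126, 123, 119]
ptr [82, 72, 69, 69, 77, 105, 136, 144, 146, 145, 141, 141, 143, 142, 145, 101, 66, 64, 65, 64] [110, 80, 61, 75, 117, 144, 142, 141, 141, 141, 140, 141, 141, 141, 141, 141, 140, 141, 141, 141, 141, 141, 141, 141, 142, 141, 143, 133, 94, 88, 89, 90, 89, 88, 91, 92, 93, 86, 58, 22, 25, 26, 27, 25, 25]
[0.62474904 0.11913156 0.23885326] 0.13682362002640958
[[0.333, 0.265, 0.905], [0.635, -0.772, -0.007], [0.697, 0.577, -0.426]]
[-0.156 -0.072  0.115]
pos [ 0.5   -0.12   0.105] z [ 0.697  0.577 -0.426] q [-1.03  0.82  2.32  1.42  1.13 -1.57] cost 0.0 marg 0.12 step 0.15 wrist [ 0.3  -0.29  0.23]
[0.05  0.018 0.106]
pos [ 0.602 -0.06   0.105] z [ 0.697  0.577 -0.426] q [-0.76  0.83  2.18  1.63  1.12 -1.42] cost 0.0 marg 0.13 step 0.05 wrist [ 0.4  -0.23  0.23]
[ 0.122 -0.001 -0.058]
pos [ 0.602 -0.06   0.24 ] z [ 0.697  0.577 -0.426] q [-0.76  0.55  2.1   1.45  1.13 -1.01] cost 0.0 marg 0.26 step 0.07 wrist [ 0.4  -0.23  0.36]
```

```bash
cat > fk.py <<'E'
from h import *
from scipy.optimize import least_squares
D=np.loadtxt('fk.txt')
Ry=lambda a:R.from_euler('y',a); Rz=lambda a:R.from_euler('z',a)
def fk(p,q):
    h,L1,L2,d,off,w,a1=p; A=Rz(q[0]); F=Ry(q[1]+q[2]); W=F*Rz(q[3])
    wr=Ry(q[1]).apply([0,0,L1])+F.apply([0,0,L2])+[a1,off,h]+W.apply([0,w,0])
    Rt=A*W*Ry(q[4])*Rz(q[5]+np.pi/2)
    w_=A.apply(wr); return w_+Rt.apply([0,0,d]),Rt,w_
p0=np.array([.15,.55,.34,.28,.11,0,0])
fit=least_squares(lambda p:np.concatenate([*[(fk(p,r[:6])[0]-r[6:9]) for r in D],(p-p0)*.003]),p0);p=fit.x
E
python3 - <<'E'
from sim import *
print('fit',p.round(4),np.abs(fit.fun).max().round(4))
for yaw in(30,34,38):
  for el in(-12,-16,-20):
    for t in([.595,-.09,.24],[.595,-.09,.11],[.53,-.15,.11],[.55,-.09,.11]):
      q,c=ik(np.array(t),goal(el,yaw,180),[-.8,.6,2.05,1.4,1.1,-1.1]);print(yaw,el,t,q.round(2),c<1e-7,np.minimum(q-lo,hi-q).min().round(2))
E
```

```text
fit [ 0.2392  0.576   0.4496  0.3116  0.087   0.0192 -0.108 ] 0.0168
30 -12 [0.595, -0.09, 0.24] [-0.84  0.6   2.16  1.68  1.3  -1.18] True 0.28
30 -12 [0.595, -0.09, 0.11] [-0.84  0.85  2.16  1.75  1.34 -1.44] True 0.28
30 -12 [0.53, -0.15, 0.11] [-1.07  0.85  2.18  1.53  1.37 -1.46] True 0.26
30 -12 [0.55, -0.09, 0.11] [-0.93  0.84  2.25  1.67  1.36 -1.52] True 0.19
30 -16 [0.595, -0.09, 0.24] [-0.83  0.56  2.15  1.65  1.23 -1.12] True 0.29
30 -16 [0.595, -0.09, 0.11] [-0.82  0.81  2.16  1.74  1.26 -1.4 ] True 0.28
30 -16 [0.53, -0.15, 0.11] [-1.06  0.81  2.18  1.52  1.3  -1.41] True 0.26
30 -16 [0.55, -0.09, 0.11] [-0.92  0.8   2.25  1.67  1.28 -1.47] True 0.19
30 -20 [0.595, -0.09, 0.24] [-0.81  0.53  2.13  1.61  1.16 -1.06] True 0.31
30 -20 [0.595, -0.09, 0.11] [-0.81  0.77  2.16  1.73  1.18 -1.35] True 0.28
30 -20 [0.53, -0.15, 0.11] [-1.04  0.77  2.18  1.51  1.23 -1.37] True 0.26
30 -20 [0.55, -0.09, 0.11] [-0.9   0.75  2.24  1.67  1.2  -1.42] True 0.2
34 -12 [0.595, -0.09, 0.24] [-0.85  0.62  2.12  1.6   1.33 -1.15] True 0.32
34 -12 [0.595, -0.09, 0.11] [-0.85  0.86  2.12  1.
[... 983 characters left out ...]
1.4  -1.38] True 0.36
38 -12 [0.55, -0.09, 0.11] [-0.94  0.85  2.15  1.51  1.37 -1.43] True 0.29
38 -16 [0.595, -0.09, 0.24] [-0.85  0.6   2.06  1.49  1.3  -1.07] True 0.38
38 -16 [0.595, -0.09, 0.11] [-0.85  0.83  2.07  1.56  1.29 -1.32] True 0.37
38 -16 [0.53, -0.15, 0.11] [-1.06  0.83  2.09  1.36  1.33 -1.34] True 0.35
38 -16 [0.55, -0.09, 0.11] [-0.93  0.81  2.15  1.5   1.3  -1.39] True 0.29
38 -20 [0.595, -0.09, 0.24] [-0.84  0.57  2.05  1.45  1.24 -1.01] True 0.39
38 -20 [0.595, -0.09, 0.11] [-0.83  0.79  2.07  1.54  1.22 -1.27] True 0.37
38 -20 [0.53, -0.15, 0.11] [-1.04  0.79  2.09  1.35  1.27 -1.3 ] True 0.35
38 -20 [0.55, -0.09, 0.11] [-0.92  0.77  2.15  1.48  1.23 -1.34] True 0.29
```

Request:
drive_tool --pt "0 0 0 -5 0 2.3 -1" --pt "0 0 0 0 4.5 0 -1" --pt "0 0 0 0 4.5 0 -1" --pt "0 0 0 0 0 0 -1"

```text
t: 6.5
tcp_pos: [0.5187, -0.2001, 0.2966]
tool_rot: [0.765, 0.235, 0.573, -0.177]
force: [0.7, -0.2, -0.3]
finger_gap: 0.003
gripper_force: 0.0
```

```bash
python3 log.py; cat > d.py <<'E'
import sys
from h import *
s=manip.sense();G=R.from_quat(s['tool_rot']); print(G.inv().apply(np.array(eval(sys.argv[1]))-s['tcp_pos']).round(4)); print('up',G.inv().apply([0,0,1]).round(3),'fwd',G.inv().apply([1,0,0]).round(3))
E
python3 d.py "[.53,-.14,.112]"
```

```text
t 6.5 tcp [ 0.5187 -0.2001  0.2966] q [-1.119  0.582  1.972  1.292  1.413 -0.98 ] F [ 0.7 -0.2 -0.3] 
T [[0.233, 0.562, 0.794], [0.157, -0.827, 0.539], [0.96, -0.002, -0.281]]
[-0.1651 -0.0431  0.0933]
up [ 0.96  -0.002 -0.281] fwd [0.233 0.562 0.794]
```

Request:
drive_tool --pt "-0.0275 -0.007 0.0155 0 0 0 -1" --pt "-0.0275 -0.007 0.0155 0 0 0 -1" --pt "-0.0275 -0.007 0.0155 0 0 0 -1" --pt "-0.0275 -0.007 0.0155 0 0 0 -1" --pt "-0.0275 -0.007 0.0155 0 0 0 -1" --pt "-0.0275 -0.007 0.0155 0 0 0 -1" --pt "0 0 0 0 0 0 -1"

```text
t: 7.2
tcp_pos: [0.5314, -0.1401, 0.1101]
tool_rot: [0.765, 0.236, 0.572, -0.178]
force: [0.1, -0.0, 0.3]
finger_gap: 0.004
gripper_force: 0.0
```

```bash
python3 log.py; python3 d.py "[.592,-.08,.108]";python3 - <<'E'
from h import *
a=cam('top');b=cam('side');P=pts(a)
C=np.vstack([cv2.resize(a['image'][130:250,280:520],(780,390)),cv2.resize(b['image'][100:250,190:400],(780,200))]) 
cv2.imwrite('pics/z2.png',cv2.resize(a['image'][110:270,260:480],None,fx=3.4,fy=3.4,interpolation=cv2.INTER_CUBIC)[...,::-1])
for v in(184,185,186):print(P[v,290:395:15].round(3).tolist())
E
```

```text
t 7.2 tcp [ 0.5314 -0.1401  0.1101] q [-1.026  1.007  2.065  1.494  1.29  -1.495] F [ 0.1 -0.   0.3] 
T [[0.234, 0.565, 0.791], [0.156, -0.825, 0.543], [0.959, -0.003, -0.282]]
[ 0.0215 -0.0154  0.0812]
up [ 0.959 -0.003 -0.282] fwd [0.234 0.565 0.791]
[[0.636, 0.101, -0.004], [0.607, 0.054, 0.147], [0.607, 0.018, 0.143], [0.605, -0.017, 0.145], [0.605, -0.053, 0.141], [0.603, -0.088, 0.148], [0.602, -0.124, 0.144]]
[[0.633, 0.101, -0.001], [0.606, 0.054, 0.143], [0.604, 0.018, 0.144], [0.603, -0.017, 0.146], [0.602, -0.053, 0.145], [0.601, -0.089, 0.143], [0.6, -0.124, 0.145]]
[[0.629, 0.101, 0.002], [0.603, 0.054, 0.146], [0.602, 0.019, 0.142], [0.601, -0.017, 0.145], [0.599, -0.053, 0.15], [0.599, -0.089, 0.142], [0.598, -0.124, 0.141]]
```

View pics/z2.png

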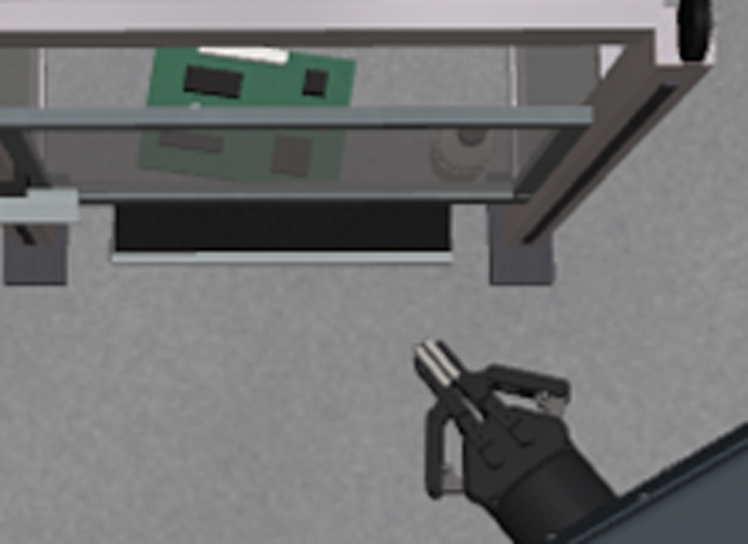

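The picture shows the shut fingertips at crop (430,345), short of the lip's front edge (row 258). The knuckles stick out sideways close behind the tips, so I'll square the hand up more, since the joints have room.

Request:
drive_tool --pt "0.004 -0.007 0.016 0 0 0 -1" --pt "0.004 -0.007 0.016 0 0 0 -1" --pt "0.004 -0.007 0.016 0 0 0 -1" --pt "0.004 -0.007 0.016 0 0 0 -1" --pt "0 0 0 -6.7 0 2 -1" --pt "0 0 0 -6.7 0 2 -1" --pt "0 0 0 -6.7 0 2 -1" --pt "0 0 0 0 0 0 -1"

```text
t: 8.1
tcp_pos: [0.5696, -0.0791, 0.1128]
tool_rot: [0.794, 0.092, 0.597, -0.071]
force: [-0.0, -0.3, 0.5]
finger_gap: -0.002
gripper_force: 0.0
```

```bash
python3 log.py; python3 d.py "[.598,-.05,.108]"
```

```text
t 8.1 tcp [ 0.5696 -0.0791  0.1128] q [-0.771  1.093  2.289  2.181  1.423 -1.773] F [-0.  -0.3  0.5] 
T [[0.271, 0.231, 0.934], [0.062, -0.973, 0.223], [0.961, -0.003, -0.278]]
[ 0.0049 -0.0217  0.0343]
up [ 0.961 -0.003 -0.278] fwd [0.271 0.231 0.934]
```

Request:
drive_tool --pt "0.0014 -0.0027 0.0092 0 0 0 -1" --pt "0.0014 -0.0027 0.0092 0 0 0 -1" --pt "0.0014 -0.0027 0.0092 0 0 0 -1" --pt "0.0014 -0.0027 0.0092 0 0 0 -1" --pt "0 0 0 0 0 0 -1"

```text
t: 8.6
tcp_pos: [0.605, -0.062, 0.1061]
tool_rot: [0.793, 0.093, 0.598, -0.069]
force: [-0.1, -0.2, 0.2]
finger_gap: -0.001
gripper_force: 0.0
```

```bash
python3 log.py; python3 - <<'E'
from h import *
a=cam('top')
cv2.imwrite('pics/z3.png',cv2.resize(a['image'][130:250,260:440],None,fx=4.2,fy=4.2,interpolation=cv2.INTER_CUBIC)[...,::-1])
E
```

```text
t 8.6 tcp [ 0.605  -0.062   0.1061] q [-0.662  1.074  2.218  2.275  1.387 -1.693] F [-0.1 -0.2  0.2] 
T [[0.268, 0.231, 0.935], [0.066, -0.973, 0.221], [0.961, 0.002, -0.276]]
```

View pics/z3.png

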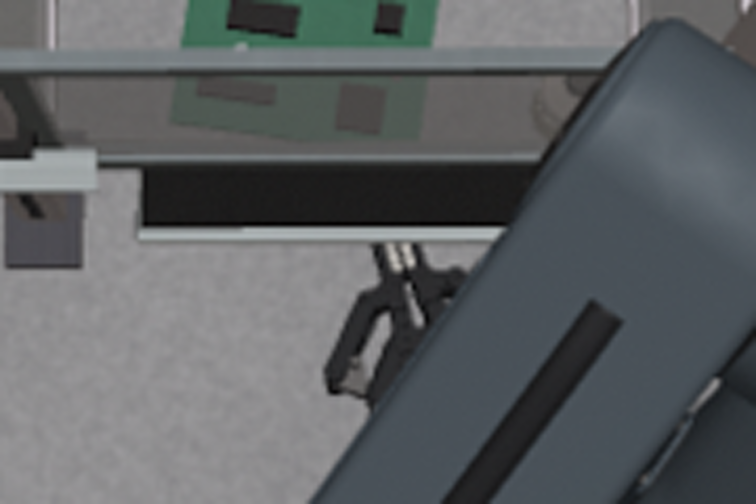

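The fingertips are under the lip (they pass beneath its front edge at crop (400,240)), with the knuckles about 20 mm short of it. The elbow link is overhead at crop (670,40), so I'll check its clearance from the screen.

```bash
python3 - <<'E'
from h import *
for n in('top','side'):
    a=cam(n);P=pts(a)
    if n=='top':
        for u,v in[(419,138),(425,137),(412,145),(400,165),(435,150)]:print(n,P[v,u].round(3))
    else: cv2.imwrite('pics/s3.png',cv2.resize(a['image'][60:270,180:460],None,fx=2.8,fy=2.8)[...,::-1])
    m=(a['z_map']>0)&(P[...,2]>.56)&(P[...,2]<1)&(P[...,0]>.45);q=P[m]; print(n,len(q),q.min(0).round(3) if len(q) else'',q.max(0).round(3) if len(q) else '')
E
```

```text
top [ 0.59  -0.136  0.594]
top [ 0.594 -0.147  0.584]
top [ 0.577 -0.124  0.604]
top [ 0.548 -0.105  0.602]
top [ 0.57  -0.158  0.596]
top 10036 [ 0.45  -0.305  0.56 ] [ 0.6   -0.053  0.609]
side 4747 [ 0.45  -0.306  0.56 ] [ 0.607 -0.054  0.608]
```

View pics/s3.png

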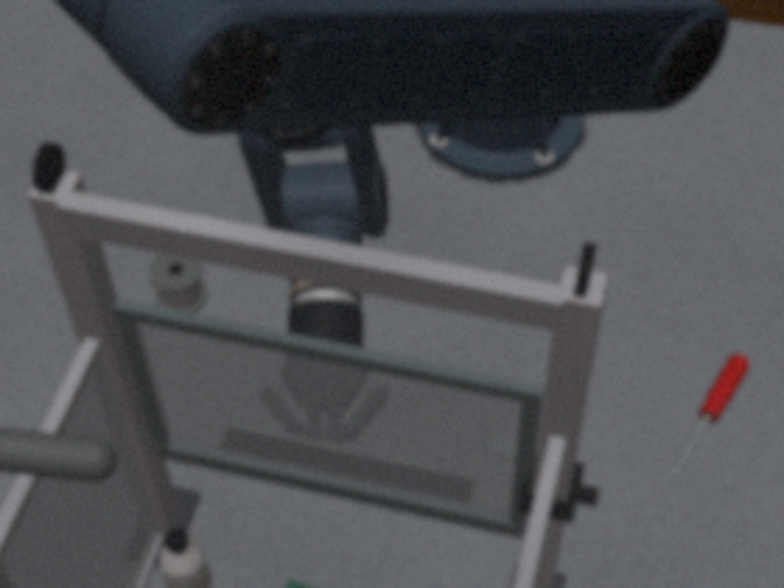

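The side view shows the elbow in front of the screen (x up to 0.607 at z about 0.6, with the cross bar behind the sash), and it draws back as the hand rises. Raising slowly to contact.

Request:
drive_tool --pt "0.0048 0 -0.0014 0 0 0 -1" --pt "0.0048 0 -0.0014 0 0 0 -1" --pt "0.0048 0 -0.0014 0 0 0 -1" --pt "0.0048 0 -0.0014 0 0 0 -1" --pt "0 0 0 0 0 0 -1"

```text
t: 9.25
tcp_pos: [0.6035, -0.063, 0.1262]
tool_rot: [0.794, 0.092, 0.597, -0.069]
force: [-0.9, -0.7, -0.9]
finger_gap: -0.002
gripper_force: 0.4
```

Request:
drive_tool --pt "0.0048 0 -0.0014 0 0 0 -1" --pt "0.0048 0 -0.0014 0 0 0 -1" --pt "0.0048 0 -0.0014 0 0 0 -1" --pt "0.0048 0 -0.0014 0 0 0 -1"

```text
t: 9.65
tcp_pos: [0.6035, -0.0629, 0.1458]
tool_rot: [0.794, 0.092, 0.596, -0.069]
force: [-1.1, -1.4, -4.3]
finger_gap: -0.0
gripper_force: 1.9
```

Request:
drive_tool --pt "0.0048 0 -0.0014 0 0 0 -1" --pt "0.0048 0 -0.0014 0 0 0 -1" --pt "0.0048 0 -0.0014 0 0 0 -1" --pt "0.0048 0 -0.0014 0 0 0 -1"

```text
t: 10.05
tcp_pos: [0.6035, -0.0629, 0.166]
tool_rot: [0.794, 0.092, 0.597, -0.069]
force: [-0.6, -1.8, -3.9]
finger_gap: -0.003
gripper_force: 1.9
```

```bash
cat > lip.py <<'E'
from h import *
s=manip.sense();print('t',s['t'].__round__(2) if 0 else round(float(s['t']),2),s['tcp_pos'].round(4),s['force'].round(1),s['q'].round(2))
Pl=[]
a=None;N=4;Z=[];
for _ in range(N):
    a=cam('top');Z.append(a['z_map'])
Z=np.array(Z,float);Z[Z==0]=np.nan;a['z_map']=np.nanmedian(Z,0);P=pts(a);g=a['image'].astype(int).sum(-1)
m=(g<120)&(P[...,1]>.0)&(P[...,1]<.078)&(P[...,0]>.609)&(P[...,0]<.636)&(P[...,2]>.12)&(P[...,2]<.4)
q=P[m];print('rubber top',len(q),np.median(q,0).round(4),q[:,2].std().round(4))
m=(g>330)&(P[...,0]>.612)&(P[...,0]<.638)&(P[...,1]>.09)&(P[...,1]<.14)&(P[...,2]>.2)&(P[...,2]<.28)
r=P[m];print('pointer top',len(r),np.median(r,0).round(4),r[:,2].std().round(4),'min/max',r.min(0).round(3),r.max(0).round(3))
l=np.median(q[:,2])-.011;k=np.median(r[:,2])-.002;print('underside',l.round(4),'mark',k.round(4),'to go',(k-l).round(4))
np.savez('pics/last.npz',**a)
E
python3 lip.py
```

```text
t 10.05 [ 0.6035 -0.0629  0.166 ] [-0.6 -1.8 -3.9] [-0.66  0.91  2.25  2.25  1.3  -1.58]
rubber top 389 [0.6226 0.0375 0.1917] 0.0011
pointer top 182 [0.6223 0.1191 0.2391] 0.0014 min/max [0.613 0.099 0.235] [0.634 0.139 0.243]
underside 0.1807 mark 0.2371 to go 0.0564
```

Request:
drive_tool --pt "0.0048 0 -0.0014 0 0 0 -1" --pt "0.0048 0 -0.0014 0 0 0 -1" --pt "0.0048 0 -0.0014 0 0 0 -1" --pt "0.0048 0 -0.0014 0 0 0 -1" --pt "0.0048 0 -0.0014 0 0 0 -1" --pt "0.0048 0 -0.0014 0 0 0 -1" --pt "0.0048 0 -0.0014 0 0 0 -1" --pt "0.0048 0 -0.0014 0 0 0 -1" --pt "0.0048 0 -0.0014 0 0 0 -1"

```text
t: 11.15
tcp_pos: [0.6034, -0.0627, 0.211]
tool_rot: [0.794, 0.092, 0.597, -0.069]
force: [0.6, 1.5, -3.2]
finger_gap: -0.002
gripper_force: 1.6
```

```bash
python3 lip.py;  python3 - <<'E'
from h import *
a=dict(np.load('pics/last.npz'));b=cam('side');np.savez('pics/side1.npz',**b)
A=cv2.resize(a['image'][150:200,225:405],(792,220),interpolation=cv2.INTER_CUBIC)
B=cv2.resize(b['image'][190:270,210:410],(792,317),interpolation=cv2.INTER_CUBIC)
cv2.imwrite('pics/z4.png',np.clip(np.vstack([A,B])[...,::-1]*1.3,0,255).astype(np.uint8))
E
```

```text
t 11.15 [ 0.6034 -0.0627  0.211 ] [ 0.6  1.5 -3.2] [-0.66  0.78  2.25  2.22  1.22 -1.48]
rubber top 432 [0.6225 0.0391 0.2368] 0.0011
pointer top 196 [0.6235 0.1174 0.2392] 0.0012 min/max [0.613 0.099 0.236] [0.636 0.139 0.242]
underside 0.2258 mark 0.2372 to go 0.0114
```

View pics/z4.png

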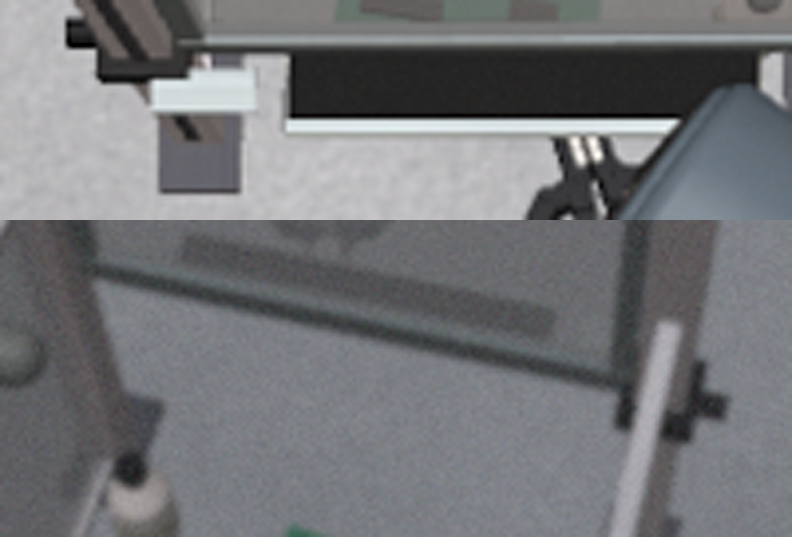

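Top view: the lip (strip at crop (490,85)) is now near the pointer's height (pointer at crop (205,92)), and the marker is unmoved. There are 11.4 mm left; I'll go 9.5 mm and measure again.

Request:
drive_tool --pt "0.0024 0 -0.0007 0 0 0 -1" --pt "0.0024 0 -0.0007 0 0 0 -1" --pt "0.0024 0 -0.0007 0 0 0 -1" --pt "0.0019 0 -0.0005 0 0 0 -1" --pt "0 0 0 0 0 0 -1" --pt "0 0 0 0 0 0 -1"

```text
t: 12.0
tcp_pos: [0.6036, -0.063, 0.2203]
tool_rot: [0.794, 0.092, 0.597, -0.069]
force: [-0.3, -1.1, -2.2]
finger_gap: -0.002
gripper_force: 1.0
```

```bash
python3 lip.py; python3 lip.py
```

```text
t 12.0 [ 0.6036 -0.063   0.2203] [-0.3 -1.1 -2.2] [-0.66  0.75  2.25  2.21  1.2  -1.46]
rubber top 437 [0.6221 0.0395 0.2454] 0.0011
pointer top 193 [0.6234 0.1173 0.2392] 0.0013 min/max [0.613 0.099 0.234] [0.636 0.139 0.242]
underside 0.2344 mark 0.2372 to go 0.0028
t 12.2 [ 0.6036 -0.0629  0.2203] [-0.3 -0.5 -0.9] [-0.66  0.75  2.25  2.21  1.2  -1.46]
rubber top 435 [0.6225 0.0395 0.2453] 0.0011
pointer top 194 [0.6236 0.1174 0.2394] 0.0013 min/max [0.613 0.099 0.233] [0.636 0.14  0.242]
underside 0.2343 mark 0.2374 to go 0.0031
```

Request:
drive_tool --pt "0.0015 0 -0.0004 0 0 0 -1" --pt "0.0014 0 -0.0004 0 0 0 -1" --pt "0 0 0 0 0 0 -1" --pt "0 0 0 0 0 0 -1"

```text
t: 12.8
tcp_pos: [0.6035, -0.0629, 0.2231]
tool_rot: [0.794, 0.092, 0.597, -0.069]
force: [0.6, -0.5, -2.9]
finger_gap: 0.003
gripper_force: 1.4
```

```bash
cat >> lip.py <<'E'
for n,w in(('rub',q),('ptr',r)):
    c=np.linalg.lstsq(np.c_[w[:,:2]-[.6225,.09],np.ones(len(w))],w[:,2],rcond=None)[0];print(n,'slopes',c[:2].round(3),'z at y=.09',c[2].round(4))
E
python3 lip.py; python3 -c "
from h import *
a=dict(np.load('pics/top0.npz'));P=pts(a);g=a['image'].astype(int).sum(-1)
m=(g<120)&(P[...,1]>-.155)&(P[...,1]<.078)&(P[...,0]>.606)&(P[...,0]<.636)&(P[...,2]>.13)&(P[...,2]<.17)
w=P[m];print(np.linalg.lstsq(np.c_[w[:,:2]-[.6225,.09],np.ones(len(w))],w[:,2],rcond=None)[0])"
```

```text
t 12.8 [ 0.6035 -0.0629  0.2231] [ 0.6 -0.5 -2.9] [-0.66  0.75  2.25  2.21  1.2  -1.45]
rubber top 436 [0.6225 0.0396 0.2481] 0.0011
pointer top 193 [0.6236 0.1176 0.2392] 0.0014 min/max [0.612 0.099 0.234] [0.636 0.139 0.242]
underside 0.2371 mark 0.2372 to go 0.0002
rub slopes [-0.    -0.002] z at y=.09 0.248
ptr slopes [ 0.059 -0.002] z at y=.09 0.239
[-0.00328748  0.00097868  0.14927017]
```

Level within 0.2 mm. Now lower the hand clear and withdraw.

Request:
drive_tool --pt "-0.0048 0 0.0014 0 0 0 -1" --pt "-0.0048 0 0.0014 0 0 0 -1" --pt "-0.0048 0 0.0014 0 0 0 -1" --pt "-0.0048 0 0.0014 0 0 0 -1" --pt "-0.0054 -0.0046 -0.0187 0 0 0 -1" --pt "-0.0054 -0.0046 -0.0187 0 0 0 -1" --pt "-0.005 0.012 -0.013 0 0 0 -1" --pt "-0.005 0.012 -0.013 0 0 0 -1" --pt "-0.005 0.012 -0.013 0 0 0 -1" --pt "0 0 0 0 0 0 -1"

```text
t: 14.0
tcp_pos: [0.5311, -0.11, 0.199]
tool_rot: [0.794, 0.09, 0.597, -0.068]
force: [0.4, -1.4, 0.4]
finger_gap: -0.002
gripper_force: 0.0
```

```bash
python3 lip.py; python3 - <<'E'
from h import *
a=cam('top');b=cam('side')
A=cv2.resize(a['image'][90:310,180:520],(464,300));B=cv2.resize(b['image'][60:340,140:480],(364,300))
cv2.imwrite('pics/end.png',np.clip(np.hstack([A[:,:436],B])[...,::-1]*1.2,0,255).astype(np.uint8))
E
```

```text
t 14.0 [ 0.5311 -0.11    0.199 ] [ 0.4 -1.4  0.4] [-0.93  0.86  2.37  2.01  1.33 -1.66]
rubber top 439 [0.6224 0.0396 0.2481] 0.0011
pointer top 190 [0.6229 0.1183 0.2391] 0.0013 min/max [0.613 0.099 0.235] [0.636 0.14  0.242]
underside 0.2371 mark 0.2371 to go 0.0001
rub slopes [-0.001 -0.002] z at y=.09 0.248
ptr slopes [ 0.052 -0.007] z at y=.09 0.2392
```

View pics/end.png

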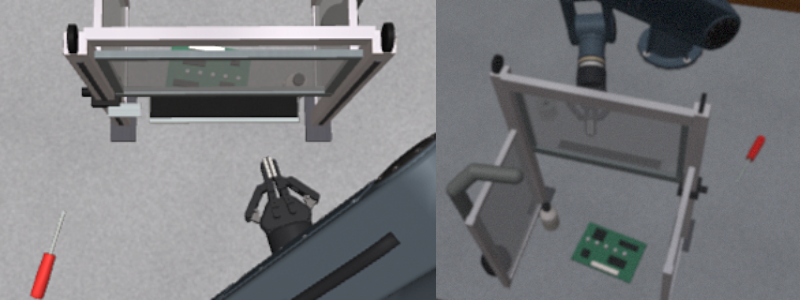

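The hand at (270,170) is clear of the lip at (225,120), the sash stands at the mark, and the board, bottle, spool, driver and marker are undisturbed.

```bash
python3 -c "
from station import manip
print(manip.sign_off())"
```

```text
the job is handed in; nothing more can be done
None
```

I pushed the window up from beneath its lip until the underside measured about 0.1 mm from the pointer's height (camera calibration is good to about 2 mm), then withdrew the hand clear and handed the job in at about 14 s.

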